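# Put the two-tier capsule stand together by feel

### The arm

A 6-joint arm with a two-finger parallel gripper is mounted at the origin on the work surface. World frame = base frame: x ahead of the robot, y to its left, z up, the work surface at z = 0. Lengths are in m, angles in rad, forces in N, time in s.
With the tool pointing down it reaches from about 0.3 to 0.775 m from the base axis. Payload 14.6 kg.
Tool frame: the origin (TCP) lies at the centre of the arm's flange, where the gripper is bolted on; the fingertips stand 199 mm ahead of it and the grasp point (between the pads) lies 180 mm ahead of it; z points along the fingers, y is the line along which they close (so a half turn about z gives the same grasp; the last joint's range is limited). The gripper opens to 94 mm and grips with 3 to 60 N. Pads are 16 mm wide; open, the fingers measure 119 mm over their backs; the gripper's body (75 mm by 177 mm) begins 78 mm behind the grasp point.
Start: joints at [-1.343, 0.3, 1.521, -0, 1.321, -0.067], TCP at [0.16, -0.526, 0.405] pointing down, gripper open.
Joint ranges: [-3.03, 3.03], [-0.79, 2.21], [0.23, 2.52], [-1.04, 4.18], [0, 3.07], [-2.55, 2.55]. Speed limits (rad/s): [2.22, 2.22, 2.57, 3.14, 3.14, 3.14].

### API

Orientations are given as [roll, pitch, yaw] about the fixed x, y, z axes, in that order (R = Rz(yaw) Ry(pitch) Rx(roll)).
In Python, from station import ctrl gives the robot as it stands. The module is installed in compiled form; this text tells all that it offers.
- The arm moves only by the tool servo_tool, never from a script. Its argument "motion" is a list of rows, each a list of 5 numbers: the closure, from 0 (fully open) to 1 (shut), then the shift along the world's x, y, z in cm, then the turn about the world's z in degrees. A call has 1 to 20 rows; each row is the pose to reach, as a shift and turn from the pose commanded when the call began; what a row does not reach only later rows make up. A row lasts 1/8 s, in which the tool goes at most 62.5 mm and 10.7 degrees, less where a joint would pass 70% of its speed; a pose out of reach is approached as far as the arm can. A call with a gripper value outside its range is refused whole. The fingers move at their own pace and stop on an object; "squeeze" is the grip in N (left out, the last holds). Time passes only in rows, so rows that repeat a pose let the fingers close. It gives the time, the measured TCP pose, the force, the opening and the grip force at its end, in the units of the state.
- ctrl.get_obs(): the state, without advancing time (a new reading comes with each control period).
- ctrl.camera(name): name is "scene" or "top" or "wrist"; returns a dict with "image" (400x640x3 uint8, red, green, blue), "fx", "fy", "cx", "cy" (pixels), "dist" ([k1, k2, p1, p2, k3] as OpenCV has them; the pictures are not rectified), "camera_from_world" (4x4, takes a point from world to camera coordinates); the wrist camera has in their place "hand_eye" (4x4, takes a point from camera to tool coordinates, whose origin is the TCP and whose axes are the flange's). Camera axes: x right, y up, looking along -z (the intrinsics and any distortion apply to the point x, -y, -z); pixel columns grow to the right and rows downward; lengths in m; the calibration is good to about 2 mm. A picture is of the moment at which its call begins: read the wrist's pose just before it. There is no depth.
- ctrl.hand_in(): hands the job in; it is judged then, once.
The state is a dict: "time_s": time; "qpos": joint angles; "joint_vel": joint speeds; "tau": joint torques, N m; "ee_pos": TCP position; "eef_rot": TCP orientation; "force": force on the tool from outside, world axes, zero at the start; "moment": the same for the moment, N m; "grip_width": finger opening in m; "grip_force": force on a finger pad.
Only numpy, scipy, OpenCV 4.12 (cv2) and the standard library are available. Lean on these libraries where they do the work, as an engineer would, in place of code of your own. Each camera call takes 0.05 s, during which the arm holds its last target. There are 200 camera calls.

### The job

Put the coffee-capsule stand on the counter together: take the steel post out of its wooden block, feel for the hidden spring-plugged socket in the deck of the black base by sliding the post's foot lightly over the deck (press with no more than about 15 N at any time), and push the post fully home, upright with its collar down on the deck. Then set the round steel dish on top of the post, level and resting on the post's shoulder, and let go. Leave the other things on the counter where they are.

Things in the scene. Friction and masses are not known exactly. Their poses are not given: they have to be found in the camera images.
- base: Black square stand base, fixed, 150 x 150 mm, 46 mm tall; origin at the centre of its underside, z up, x and y along its sides. Its 25 mm wide rim surrounds a grey deck (see deck).
- cushion (a joint): How far (m) the cushioned deck is pressed straight down, 0 = up (unloaded), at most 0.008. It yields from about 2 N on, then about 4 N per mm, and must stay under 0.004 (about 18 N). It does not move sideways; its plastic is smooth (friction about 0.3).
- plug (a joint): How far (m) the spring plug is pushed down into the socket: 0 = flush with the deck, 0.032 = post fully home, stop at 0.034. It takes only 0.5 to 1 N to push.
- post: Round steel post, 121 mm long, about 0.35 kg, upright in the block. Origin: centre of its lower end, z towards its top. From below: foot pin 16 mm dia., 32 mm long, end bevelled 3 mm to 11 mm; collar 34 mm dia., 32 to 38 mm; body 24 mm dia., 38 to 93 mm (grip here), its top the shoulder; spigot 14 mm dia., 93 to 121 mm, top 8 mm coned to 6 mm. Home: collar on deck, foot 32 mm below it.
- block: Wooden parking block, fixed, 75 x 75 mm, 40 mm tall, origin at the centre of its underside; a 22 mm hole in its centre, 34 mm deep, holds the post's foot; the post's collar rests on its top, so that the post stands free and lifts straight out.
- dish: Round steel dish, 110 mm dia., rim 12 mm high, floor 5 mm thick, about 0.2 kg, upright on the counter. Origin: centre of its underside, z up. In its middle a hub 40 mm dia. (grip here), top 36 mm above the underside; an 18 mm bore runs through hub and floor along z. On the post its underside rests on the shoulder with the spigot in the bore.
- cup: Bystander, not to be moved: white ceramic cup without a handle, 64 mm across, 60 mm tall; origin at the centre of its underside, z up.
- pitcher: Bystander, not to be moved: open steel milk beaker, 68 mm across, 75 mm tall; origin at the centre of its underside, z up.
- jar: Bystander, not to be moved: glass jar with steel cap, 66 mm across, 85 mm tall; origin at the centre of its underside, z up.
- paper_cups: Bystander, not to be moved: stack of white paper cups, 78 mm across, about 120 mm tall; origin at the centre of its underside, z up.
- capsule0: Bystander, not to be moved: coffee capsule, 37 mm across, 28 mm tall; origin at the centre of its underside, z up.
- capsule1: Bystander, not to be moved: coffee capsule, 37 mm across, 28 mm tall; origin at the centre of its underside, z up.
- capsule2: Bystander, not to be moved: coffee capsule, 37 mm across, 28 mm tall; origin at the centre of its underside, z up.
- spoon: Bystander, not to be moved: steel spoon lying down, 150 mm long; origin near its middle, x along it.
- deck (a point): Centre of the base's recessed grey deck, on its top, 40 mm above the base's origin, 6 mm below the rim; 100 x 100 mm visible; axes as the base. The hidden socket, an 18 mm vertical blind hole with square edges, lies up to 8 mm from here along base x and up to 8 mm along base y; a sprung plug of the same material fills it flush. This point does not follow the deck's cushion.
Not all that is in view belongs to the job. What is shaped like the dish but blue or orange is not meant.

How it is judged:
By the outcome, as a careful person would: the job done as asked, in the order asked, and still so for the second after the job is handed in, with the robot touching nothing.
It also fails if it takes over 72 s, if anything falls off the work surface, if the arm or the gripper's body presses on something with over 40 N, if the wrist force passes 120 N, or if a joint passes its speed limit or range.

## Working session

There is one attempt and no reset: what is moved stays moved. The work goes in short steps, Python scripts to look and compute and a tool call to move; the robot and the scene stay as the last step left them, time stands still between calls to the robot, and variables do not carry over. Pictures are saved under pics/ and viewed, at most 10 in all, crops included, and the job is handed in when it is done.

Besides the shell and the picture viewer there is one more tool, called after "Request:" by a JSON object that holds its "fn" and its "kwargs", one argument or row to a line. servo_tool: Moves the arm, as the interface text tells. Its arguments: {"type":"object","properties":{"motion":{"type":"array","items":{"type":"array","items":{"type":"number"}}},"squeeze":{"type":"number"}},"required":["motion"]}

```bash
mkdir -p pics; cat > h.py <<'E'
import numpy as np,cv2
from station import ctrl
from scipy.spatial.transform import Rotation as R
def cam(n):
    o=ctrl.get_obs(); c=ctrl.camera(n)
    K=np.array([[c['fx'],0,c['cx']],[0,c['fy'],c['cy']],[0,0,1.]])
    if n=='wrist':
        T=np.eye(4); T[:3,:3]=R.from_euler('xyz',o['eef_rot']).as_matrix(); T[:3,3]=o['ee_pos']
        W=T@np.array(c['hand_eye'])
    else: W=np.linalg.inv(np.array(c['camera_from_world']))
    return dict(im=np.array(c['image']),K=K,d=np.array(c['dist'],float),W=W)
def ray(c,px):
    p=cv2.undistortPoints(np.array(px,float).reshape(-1,1,2),c['K'],c['d']).reshape(-1,2)
    v=np.c_[p[:,0],-p[:,1],-np.ones(len(p))]@c['W'][:3,:3].T
    return c['W'][:3,3],v
def plane(c,px,z):
    o,v=ray(c,px); return o+v*((z-o[2])/v[:,2])[:,None]
def proj(c,P):
    q=(np.atleast_2d(P)-c['W'][:3,3])@c['W'][:3,:3]
    q=q*[1,-1,-1]
    return cv2.projectPoints(q,np.zeros(3),np.zeros(3),c['K'],c['d'])[0].reshape(-1,2)
def save(im,n): cv2.imwrite('pics/'+n,cv2.cvtColor(im,cv2.COLOR_RGB2BGR))
E
python3 - <<'E'
from h import *
o=ctrl.get_obs(); print(o)
for n in('top','scene'):
    c=cam(n); print(n,c['W'].round(3).tolist(),c['K'].tolist(),c['d']); save(c['im'],n+'0.png'); np.savez('pics/'+n,**c)
E
```

```text
{'time_s': 0.0, 'qpos': array([-1.34259828e+00,  3.00428131e-01,  1.52159986e+00, -2.30713907e-05,
        1.32067896e+00, -6.65714894e-02]), 'joint_vel': array([ 1.04191035e-03,  5.04195138e-04, -4.94413166e-04, -5.68217069e-04,
        9.57333485e-04,  3.38075730e-05]), 'tau': array([ 3.25051100e-03, -5.31797647e+01, -3.52730727e+01,  7.08293659e-02,
        2.42868107e-02, -9.35314324e-05]), 'ee_pos': array([ 0.15978648, -0.52623249,  0.40410183]), 'eef_rot': array([-3.14047934e+00, -5.18276542e-05,  2.94775233e-01]), 'force': array([-0.5309321 , -0.16960674,  0.10743811]), 'moment': array([ 0.01718022, -0.03699747, -0.0069495 ]), 'grip_force': 0.0, 'grip_width': 0.09390736526302874}
top [[-0.048, 0.978, -0.201, 0.237], [-0.999, -0.047, 0.009, 0.017], [-0.001, 0.201, 0.98, 1.578], [0.0, 0.0, 0.0, 1.0]] [[514.1901159483705, 0.0, 317.65638135715847], [0.0, 514.1901159483705, 201.76153608516097], [0.0, 0.0, 1.0]] [0.03303726 0.         0.         0.         0.        ]
scene [[0.081, -0.832, 0.549, 1.342], [0.997, 0.071, -0.04, -0.046], [-0.006, 0.55, 0.835, 1.267], [0.0, 0.0, 0.0, 1.0]] [[451.64466852394736, 0.0, 316.5832347347073], [0.0, 451.64466852394736, 204.2839053359951], [0.0, 0.0, 1.0]] [-0.0916068  0.         0.         0.         0.       ]
```

View pics/top0.png

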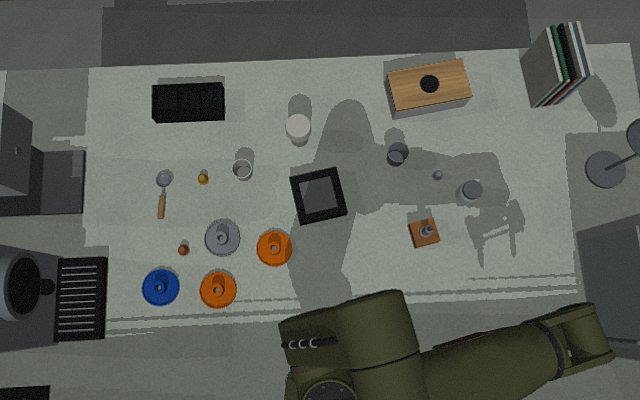

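View pics/scene0.png

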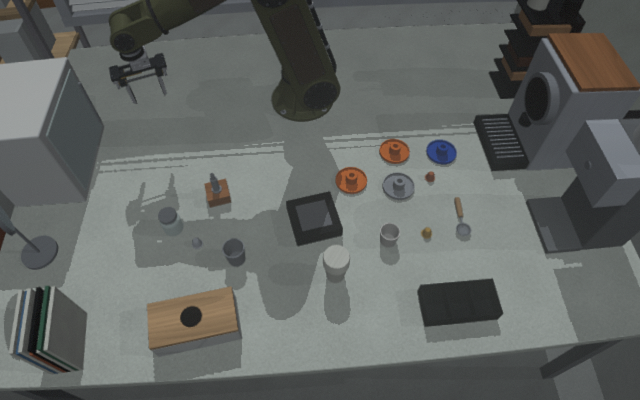

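The top view shows the block with the post at (424,232), the black base at (318,195) and the grey dish at (222,237). Orange and blue decoys sit at (274,247), (217,289) and (160,287). Next I turn these pixels into world positions.

```bash
python3 - <<'E'
from h import *
for n,bp,bl,dp in(('top',(318,195),(424,232),(222,237)),('scene',(314,218),(217,192),(399,186))):
    c=dict(np.load(f'pics/{n}.npz')); im=c['im']; hsv=cv2.cvtColor(im,cv2.COLOR_RGB2HSV).astype(int)
    print(n,'rough base',plane(c,[bp],.046).round(3),'block',plane(c,[bl],.04).round(3),'dish',plane(c,[dp],.012).round(3))
    # base: dark mask
    def comp(m,p,r):
        w=np.zeros(m.shape,np.uint8); x,y=p; w[y-r:y+r,x-r:x+r]=m[y-r:y+r,x-r:x+r]
        cs,_=cv2.findContours(w,cv2.RETR_EXTERNAL,cv2.CHAIN_APPROX_NONE); return max(cs,key=cv2.contourArea)
    k=comp((hsv[...,2]<50).astype(np.uint8),bp,40); h=cv2.convexHull(k)
    print('base area',cv2.contourArea(h),'minrect',cv2.minAreaRect(h))
    a=cv2.approxPolyDP(h,5,True).reshape(-1,2); print('corners',a.tolist(),plane(c,a,.046).round(3).tolist())
    k=comp(((hsv[...,1]>110)&((hsv[...,0]<20))).astype(np.uint8),bl,25); h=cv2.convexHull(k)
    a=cv2.approxPolyDP(h,3,True).reshape(-1,2); print('block',a.tolist(),plane(c,a,.04).round(3).tolist())
cs=[dict(np.load(f'pics/{n}.npz'))['im'] for n in('top','scene')]
t=np.vstack([np.hstack([cv2.resize(i[y-30:y+30,x-40:x+40],(400,300),interpolation=cv2.INTER_CUBIC) for x,y in p]) for i,p in((cs[0],((424,232),(222,237))),(cs[1],((217,192),(399,186))))])
save(t,'crops.png')
E
```

```text
top rough base [[0.571 0.001 0.046]] block [[ 0.443 -0.312  0.04 ]] dish [[0.462 0.301 0.012]]
base area 2399.5 minrect ((318.26123046875, 195.63201904296875), (49.76890563964844, 49.094329833984375), 77.00537872314453)
corners [[335, 167], [346, 214], [300, 225], [290, 177]] [[0.657, -0.055, 0.046], [0.509, -0.08, 0.046], [0.482, 0.06, 0.046], [0.632, 0.084, 0.046]]
block [[432, 218], [439, 240], [415, 247], [409, 224]] [[0.485, -0.34, 0.04], [0.417, -0.355, 0.04], [0.399, -0.281, 0.04], [0.47, -0.269, 0.04]]
scene rough base [[0.591 0.    0.046]] block [[ 0.458 -0.314  0.04 ]] dish [[0.466 0.302 0.012]]
base area 2029.0 minrect ((314.058837890625, 217.7353057861328), (45.11162567138672, 47.29444885253906), 75.96376037597656)
corners [[329, 192], [341, 233], [298, 244], [287, 202]] [[0.494, 0.057, 0.046], [0.652, 0.08, 0.046], [0.68, -0.056, 0.046], [0.522, -0.082, 0.046]]
block [[224, 189], [228, 195], [224, 195]] [[0.448, -0.291, 0.04], [0.473, -0.277, 0.04], [0.472, -0.29, 0.04]]
```

View pics/crops.png

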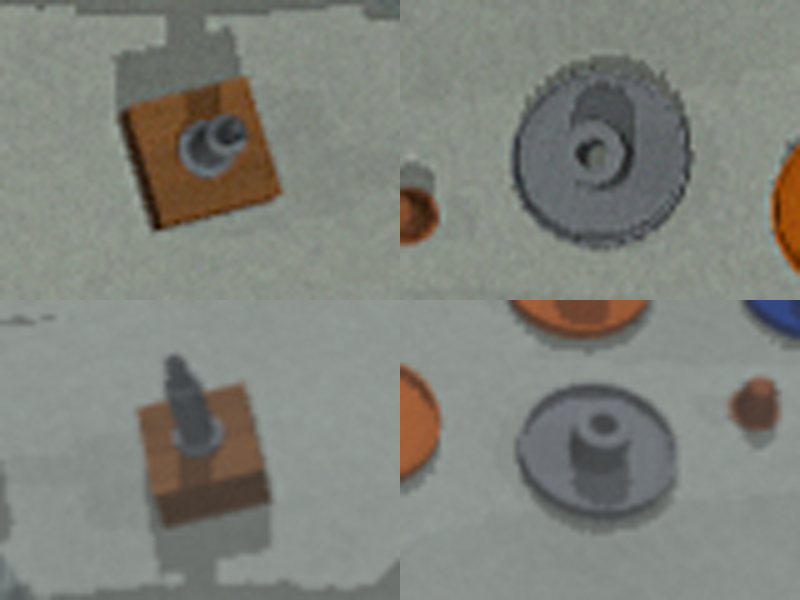

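Request:
{"fn": "servo_tool", "kwargs": {
  "motion": [
    [0,12,15,0,0],
    [0,22,28,0,0],
    [0,32,42,0,0],
    [0,41,53,0,0],
    [0,41,53,0,0],
    [0,41,53,0,0],
    [0,41,53,0,0],
    [0,41,53,0,0],
    [0,41,53,0,0],
    [0,41,53,0,0],
    [0,41,53,0,0],
    [0,41,53,0,0],
    [0,41,53,0,0],
    [0,41,53,0,0]
  ]
}}

```text
time_s: 1.85
ee_pos: [0.5694, 0.0028, 0.4048]
eef_rot: [3.141, -0.0, 0.294]
force: [-0.0, 0.6, -0.6]
grip_width: 0.0941
grip_force: 0.0
```

```bash
python3 - <<'E'
from h import *
c=cam('wrist'); save(c['im'],'w_base.png'); np.savez('pics/w_base',**c)
o=ctrl.get_obs(); print(o['time_s'],o['ee_pos'],o['eef_rot'],o['joint_vel'].round(3)); print(c['W'].round(3),c['K'],c['d'])
print(np.array(ctrl.camera('wrist')['hand_eye']).round(3))
E
```

```text
1.9 [0.56941885 0.00284054 0.40487012] [ 3.14148245e+00 -1.49710768e-04  2.93539247e-01] [ 0.001 -0.    -0.004  0.001  0.002  0.001]
[[ 0.289  0.926  0.243  0.64 ]
 [-0.957  0.28   0.073  0.024]
 [-0.    -0.253  0.967  0.386]
 [ 0.     0.     0.     1.   ]] [[282.4706431    0.         312.18183114]
 [  0.         282.4706431  200.79358342]
 [  0.           0.           1.        ]] [-0.04092213  0.          0.          0.          0.        ]
[[ 0.     0.967  0.253  0.073]
 [ 1.    -0.     0.     0.   ]
 [ 0.001  0.253 -0.967  0.019]
 [ 0.     0.     0.     1.   ]]
```

View pics/w_base.png

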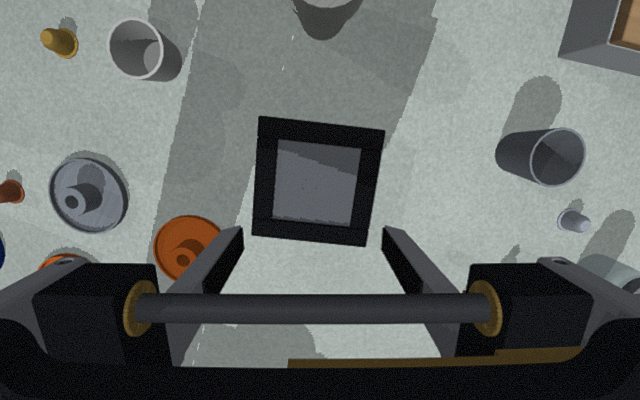

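The wrist view shows the whole base: outer corners near (260,117), (384,130), (366,245) and (252,235), with the grey deck inside. The grey dish is also in view, hub at (75,202).

```bash
python3 - <<'E'
from h import *
c=dict(np.load('pics/w_base.npz')); g=cv2.GaussianBlur(cv2.cvtColor(c['im'],cv2.COLOR_RGB2GRAY),(3,3),0)
m=np.zeros_like(g); m[105:255,240:395]=(g[105:255,240:395]<38); m[225:,:252]=0; m[225:,375:]=0
cs,h=cv2.findContours(m,cv2.RETR_CCOMP,cv2.CHAIN_APPROX_NONE)
for k,hh in zip(cs,h[0]):
    if abs(cv2.contourArea(k))<3000: continue
    q=cv2.convexHull(k); a=cv2.approxPolyDP(q,6,True).reshape(-1,2)
    z=.046
    P=plane(c,a,z); print(hh[3],a.tolist(),P.round(4).tolist(),P.mean(0).round(4),[round(float(np.linalg.norm(P[i]-P[i-1])),4) for i in range(len(P))])
    if len(P)==4:
        d=P[:,:2]-P[:,:2].mean(0); ang=(np.degrees(np.arctan2(d[:,1],d[:,0]))-45)%90; print('yaw',ang)
E
```

```text
-1 [[259, 117], [384, 132], [364, 245], [252, 233]] [[0.6326, 0.0863, 0.046], [0.6587, -0.0583, 0.046], [0.517, -0.0834, 0.046], [0.491, 0.0599, 0.046]] [0.5748 0.0011 0.046 ] [0.144, 0.147, 0.1439, 0.1456]
yaw [10.85197701  9.67475878 10.61678047  9.96718593]
0 [[279, 138], [361, 148], [348, 227], [271, 217]] [[0.6162, 0.0578, 0.046], [0.6332, -0.0385, 0.046], [0.5345, -0.0555, 0.046], [0.519, 0.0419, 0.046]] [0.5757 0.0014 0.046 ] [0.0985, 0.0978, 0.1002, 0.0986]
yaw [ 9.30819944 10.20328877  9.07328933  9.46973023]
```

Request:
{"fn": "servo_tool", "kwargs": {
  "motion": [
    [0,-3,-8,0,0],
    [0,-6,-16,0,0],
    [0,-9,-24,0,0],
    [0,-13,-31,0,0],
    [0,-13,-31,0,0],
    [0,-13,-31,0,0],
    [0,-13,-31,0,0],
    [0,-13,-31,0,0],
    [0,-13,-31,0,0],
    [0,-13,-31,0,0]
  ]
}}

```text
time_s: 3.2
ee_pos: [0.4402, -0.3056, 0.4047]
eef_rot: [3.142, -0.0, 0.296]
force: [1.0, 0.2, -0.0]
grip_width: 0.0939
grip_force: 0.0
```

```bash
python3 - <<'E'
from h import *
c=cam('wrist'); save(c['im'],'w_post.png'); np.savez('pics/w_post',**c); print(ctrl.get_obs()['ee_pos'],ctrl.get_obs()['time_s'])
E
```

```text
[ 0.44009854 -0.30574149  0.40468451] 3.25
```

View pics/w_post.png

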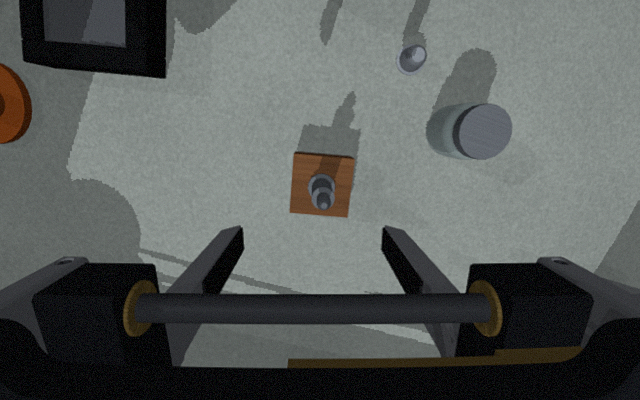

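The wrist view shows the block top spanning (295,152) to (355,158) and (291,212) to (348,217). The post tip is near (323,206).

```bash
python3 - <<'E'
from h import *
c=dict(np.load('pics/w_post.npz')); hsv=cv2.cvtColor(c['im'],cv2.COLOR_RGB2HSV)
m=np.zeros((400,640),np.uint8); s=(slice(140,225),slice(280,365)); m[s]=((hsv[s][...,1]>90)&(hsv[s][...,0]<20))*255
k=max(cv2.findContours(m,0,1)[0],key=cv2.contourArea); q=cv2.convexHull(k)
a=cv2.approxPolyDP(q,4,True).reshape(-1,2); P=plane(c,a,.04); print(a.tolist(),P.round(4).tolist(),P.mean(0).round(4),[np.linalg.norm(P[i]-P[i-1]).round(4) for i in range(len(P))])
print('tip',plane(c,[(323,206)],.129),'proj expected tip/collar/shoulder',proj(c,[P.mean(0)+[0,0,.089],P.mean(0)+[0,0,.006],P.mean(0)+[0,0,.061]]))
x=c['im'][145:225,280:370]; save(cv2.resize(x,None,fx=6,fy=6,interpolation=2),'post_c.png')
E
```

```text
[[296, 152], [354, 160], [346, 216], [290, 212]] [[0.4764, -0.274, 0.04], [0.4878, -0.3444, 0.04], [0.417, -0.358, 0.04], [0.4012, -0.2878, 0.04]] [ 0.4456 -0.3161  0.04  ] [np.float64(0.0764), np.float64(0.0713), np.float64(0.0721), np.float64(0.072)]
tip [[ 0.44405241 -0.31511764  0.129     ]] proj expected tip/collar/shoulder [[324.46803732 204.80034671]
 [321.65237848 186.7370453 ]
 [323.34630794 197.60103905]]
```

View pics/post_c.png

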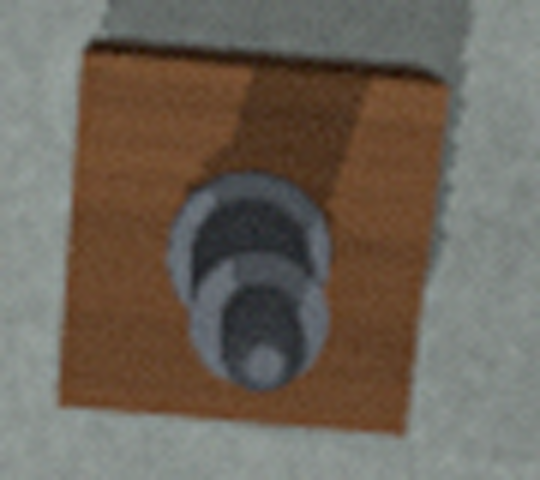

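Request:
{"fn": "servo_tool", "kwargs": {
  "motion": [
    [0,0.5,-1.0,-3,0],
    [0,0.5,-1.0,-6,0],
    [0,0.5,-1.0,-9,0],
    [0,0.5,-1.0,-12,0],
    [0,0.5,-1.0,-14.8,0],
    [0,0.5,-1.0,-14.8,0],
    [0,0.5,-1.0,-14.8,0],
    [1,0.5,-1.0,-14.8,0],
    [1,0.5,-1.0,-14.8,0],
    [1,0.5,-1.0,-14.8,0],
    [1,0.5,-1.0,-14.8,0],
    [1,0.5,-1.0,-14.8,0],
    [1,0.5,-1.0,-14.8,0],
    [1,0.5,-1.0,-14.8,0],
    [1,0.5,-1.0,-14.8,0],
    [1,0.5,-1.0,-14.8,0]
  ],
  "squeeze": 50
}}

```text
time_s: 5.25
ee_pos: [0.4448, -0.3162, 0.2566]
eef_rot: [-3.141, 0.0, 0.295]
force: [0.4, 0.8, -0.2]
grip_width: 0.0236
grip_force: 50.0
```

Request:
{"fn": "servo_tool", "kwargs": {
  "motion": [
    [1,0,0,4,0],
    [1,0,0,8,0],
    [1,2,5,8,0],
    [1,4,10,8,0],
    [1,6.5,16,8,0],
    [1,9,22,8,0],
    [1,11,27,8,0],
    [1,13,31.7,8,0],
    [1,13,31.7,8,0],
    [1,13,31.7,8,0],
    [1,13,31.7,6,0],
    [1,13,31.7,5,0],
    [1,13,31.7,4.3,0],
    [1,13,31.7,4.3,0],
    [1,13,31.7,4.3,0],
    [1,13,31.7,4.3,0]
  ]
}}

```text
time_s: 7.25
ee_pos: [0.5749, 0.0007, 0.3001]
eef_rot: [3.141, -0.001, 0.295]
force: [0.3, -0.6, -3.3]
grip_width: 0.0233
grip_force: 50.0
```

```bash
python3 - <<'E'
from h import *
c=cam('wrist'); np.savez('pics/w_held',**c); save(cv2.resize(c['im'][80:340,180:460],None,fx=2,fy=2),'w_held.png')
s=cam('scene'); np.savez('pics/s_held',**s); x,y=proj(s,[[.575,.001,.08]])[0].astype(int)
save(np.hstack([cv2.resize(c['im'][80:330,180:440],(400,385)),cv2.resize(s['im'][y-48:y+48,x-50:x+50],(400,385),interpolation=2)]),'held.png')
o=ctrl.get_obs(); print(o['ee_pos'],o['force'],o['time_s'])
E
```

```text
[0.57480788 0.00075166 0.29996031] [ 0.27028566 -0.00416925 -2.62972194] 7.35
```

View pics/held.png

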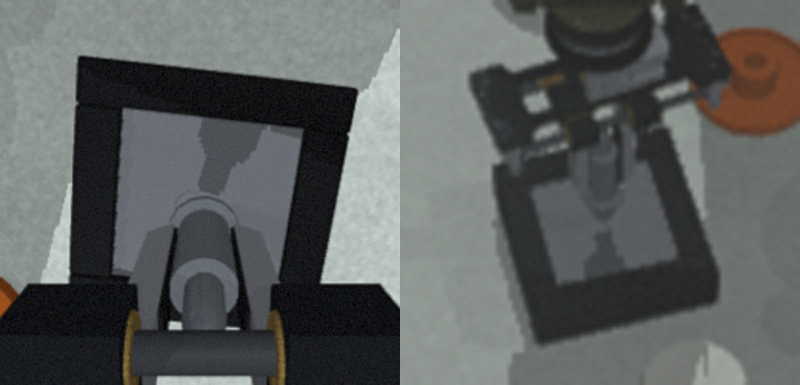

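The post is held straight, and its weight reads about -3 N. The next step is to lower it onto one corner of the search area in small steps.

Request:
{"fn": "servo_tool", "kwargs": {
  "motion": [
    [1,-0.62,-0.88,0,0],
    [1,-0.62,-0.88,-0.5,0],
    [1,-0.62,-0.88,-0.9,0],
    [1,-0.62,-0.88,-1.0,0],
    [1,-0.62,-0.88,-1.0,0],
    [1,-0.62,-0.88,-1.0,0]
  ]
}}

```text
time_s: 8.1
ee_pos: [0.5686, -0.008, 0.2897]
eef_rot: [3.142, -0.0, 0.295]
force: [-0.6, 0.6, -3.9]
grip_width: 0.0239
grip_force: 50.0
```

Request:
{"fn": "servo_tool", "kwargs": {
  "motion": [
    [1,0,0,-0.05,0],
    [1,0,0,-0.05,0],
    [1,0,0,-0.05,0]
  ]
}}

```text
time_s: 8.48
ee_pos: [0.5686, -0.0081, 0.2892]
eef_rot: [3.142, -0.0, 0.295]
force: [1.3, 0.4, -4.0]
grip_width: 0.0232
grip_force: 50.0
```

Request:
{"fn": "servo_tool", "kwargs": {
  "motion": [
    [1,0,0,-0.05,0],
    [1,0,0,-0.05,0],
    [1,0,0,-0.05,0]
  ]
}}

```text
time_s: 8.85
ee_pos: [0.5686, -0.0081, 0.2887]
eef_rot: [3.142, -0.0, 0.295]
force: [0.6, -0.2, -3.8]
grip_width: 0.0235
grip_force: 50.0
```

Request:
{"fn": "servo_tool", "kwargs": {
  "motion": [
    [1,0,0,-0.05,0],
    [1,0,0,-0.05,0],
    [1,0,0,-0.05,0]
  ]
}}

```text
time_s: 9.22
ee_pos: [0.5686, -0.0081, 0.2882]
eef_rot: [3.142, -0.0, 0.295]
force: [-0.4, 0.5, -1.5]
grip_width: 0.0235
grip_force: 50.0
```

Request:
{"fn": "servo_tool", "kwargs": {
  "motion": [
    [1,0,0,-0.05,0],
    [1,0,0,-0.05,0],
    [1,0,0,-0.05,0]
  ]
}}

```text
time_s: 9.6
ee_pos: [0.5686, -0.0081, 0.2878]
eef_rot: [3.142, -0.0, 0.295]
force: [-0.4, 0.2, 0.2]
grip_width: 0.0231
grip_force: 50.0
```

Request:
{"fn": "servo_tool", "kwargs": {
  "motion": [
    [1,0,0,-0.05,0],
    [1,0,0,-0.05,0],
    [1,0,0,-0.05,0]
  ]
}}

```text
time_s: 9.98
ee_pos: [0.5686, -0.0081, 0.2873]
eef_rot: [3.142, -0.0, 0.295]
force: [-1.2, 0.7, 2.1]
grip_width: 0.0238
grip_force: 50.0
```

Request:
{"fn": "servo_tool", "kwargs": {
  "motion": [
    [1,0.2,0.03,0,0],
    [1,0.39,0.07,0,0],
    [1,0.39,0.07,0,0]
  ]
}}

```text
time_s: 10.35
ee_pos: [0.5726, -0.0074, 0.2872]
eef_rot: [3.141, -0.0, 0.295]
force: [-1.4, -0.0, 2.6]
grip_width: 0.0235
grip_force: 50.0
```

Request:
{"fn": "servo_tool", "kwargs": {
  "motion": [
    [1,0.2,0.03,0,0],
    [1,0.39,0.07,0,0],
    [1,0.39,0.07,0,0]
  ]
}}

```text
time_s: 10.72
ee_pos: [0.5765, -0.0067, 0.2872]
eef_rot: [3.142, -0.0, 0.295]
force: [-1.2, -0.6, 2.2]
grip_width: 0.0228
grip_force: 50.0
```

Request:
{"fn": "servo_tool", "kwargs": {
  "motion": [
    [1,0.2,0.03,0,0],
    [1,0.39,0.07,0,0],
    [1,0.39,0.07,0,0]
  ]
}}

```text
time_s: 11.1
ee_pos: [0.5804, -0.0059, 0.2872]
eef_rot: [3.142, -0.0, 0.295]
force: [-1.1, -0.1, 1.7]
grip_width: 0.0235
grip_force: 50.0
```

Request:
{"fn": "servo_tool", "kwargs": {
  "motion": [
    [1,0.2,0.03,0,0],
    [1,0.39,0.07,0,0],
    [1,0.39,0.07,0,0]
  ]
}}

```text
time_s: 11.48
ee_pos: [0.5843, -0.0052, 0.2872]
eef_rot: [3.142, -0.0, 0.295]
force: [-1.3, 1.5, 2.6]
grip_width: 0.0234
grip_force: 50.0
```

Request:
{"fn": "servo_tool", "kwargs": {
  "motion": [
    [1,-0.03,0.2,0,0],
    [1,-0.07,0.39,0,0],
    [1,-0.07,0.39,0,0]
  ]
}}

```text
time_s: 11.85
ee_pos: [0.5835, -0.0012, 0.2873]
eef_rot: [3.141, -0.001, 0.295]
force: [0.8, -0.8, 1.9]
grip_width: 0.0235
grip_force: 50.0
```

Readings are steady on the deck. I'll run the next lines of the raster.

Request:
{"fn": "servo_tool", "kwargs": {
  "motion": [
    [1,-0.2,-0.03,0,0],
    [1,-0.39,-0.07,0,0],
    [1,-0.39,-0.07,0,0]
  ]
}}

```text
time_s: 12.22
ee_pos: [0.5795, -0.002, 0.2872]
eef_rot: [-3.141, -0.0, 0.295]
force: [1.3, 1.7, 2.2]
grip_width: 0.0234
grip_force: 50.0
```

Request:
{"fn": "servo_tool", "kwargs": {
  "motion": [
    [1,-0.2,-0.03,0,0],
    [1,-0.39,-0.07,0,0],
    [1,-0.39,-0.07,0,0]
  ]
}}

```text
time_s: 12.6
ee_pos: [0.5756, -0.0028, 0.2872]
eef_rot: [-3.141, 0.0, 0.295]
force: [2.1, -0.4, 1.7]
grip_width: 0.0233
grip_force: 50.0
```

Request:
{"fn": "servo_tool", "kwargs": {
  "motion": [
    [1,-0.2,-0.03,0,0],
    [1,-0.39,-0.07,0,0],
    [1,-0.39,-0.07,0,0]
  ]
}}

```text
time_s: 12.98
ee_pos: [0.5716, -0.0035, 0.2871]
eef_rot: [-3.141, 0.0, 0.295]
force: [2.1, 0.1, 1.7]
grip_width: 0.0232
grip_force: 50.0
```

Request:
{"fn": "servo_tool", "kwargs": {
  "motion": [
    [1,-0.2,-0.03,0,0],
    [1,-0.39,-0.07,0,0],
    [1,-0.39,-0.07,0,0]
  ]
}}

```text
time_s: 13.35
ee_pos: [0.5678, -0.0042, 0.2871]
eef_rot: [-3.141, 0.0, 0.295]
force: [1.4, 0.4, 2.5]
grip_width: 0.0235
grip_force: 50.0
```

Request:
{"fn": "servo_tool", "kwargs": {
  "motion": [
    [1,-0.03,0.2,0,0],
    [1,-0.07,0.39,0,0],
    [1,-0.07,0.39,0,0]
  ]
}}

```text
time_s: 13.72
ee_pos: [0.5671, -0.0002, 0.2871]
eef_rot: [-3.141, 0.001, 0.295]
force: [-1.1, -1.3, 2.9]
grip_width: 0.0234
grip_force: 50.0
```

Request:
{"fn": "servo_tool", "kwargs": {
  "motion": [
    [1,0.2,0.03,0,0],
    [1,0.39,0.07,0,0],
    [1,0.39,0.07,0,0]
  ]
}}

```text
time_s: 14.1
ee_pos: [0.5712, 0.0006, 0.287]
eef_rot: [-3.141, 0.0, 0.295]
force: [-2.1, 0.3, 2.2]
grip_width: 0.0233
grip_force: 50.0
```

Request:
{"fn": "servo_tool", "kwargs": {
  "motion": [
    [1,0.2,0.03,0,0],
    [1,0.39,0.07,0,0],
    [1,0.39,0.07,0,0]
  ]
}}

```text
time_s: 14.48
ee_pos: [0.5751, 0.0011, 0.2871]
eef_rot: [3.142, -0.0, 0.295]
force: [-0.7, -0.9, 1.9]
grip_width: 0.0229
grip_force: 50.0
```

Request:
{"fn": "servo_tool", "kwargs": {
  "motion": [
    [1,0.2,0.03,0,0],
    [1,0.39,0.07,0,0],
    [1,0.39,0.07,0,0]
  ]
}}

```text
time_s: 14.85
ee_pos: [0.579, 0.0019, 0.2871]
eef_rot: [3.141, -0.0, 0.295]
force: [-1.1, -0.1, 2.6]
grip_width: 0.0234
grip_force: 50.0
```

Request:
{"fn": "servo_tool", "kwargs": {
  "motion": [
    [1,0.2,0.03,0,0],
    [1,0.39,0.07,0,0],
    [1,0.39,0.07,0,0]
  ]
}}

```text
time_s: 15.22
ee_pos: [0.5829, 0.0026, 0.2871]
eef_rot: [3.142, -0.0, 0.295]
force: [-2.2, 0.2, 2.6]
grip_width: 0.0235
grip_force: 50.0
```

Request:
{"fn": "servo_tool", "kwargs": {
  "motion": [
    [1,-0.03,0.2,0,0],
    [1,-0.07,0.39,0,0],
    [1,-0.07,0.39,0,0]
  ]
}}

```text
time_s: 15.6
ee_pos: [0.5822, 0.0066, 0.2873]
eef_rot: [3.141, -0.001, 0.295]
force: [0.8, -1.7, 2.3]
grip_width: 0.0236
grip_force: 50.0
```

Request:
{"fn": "servo_tool", "kwargs": {
  "motion": [
    [1,-0.2,-0.03,0,0],
    [1,-0.39,-0.07,0,0],
    [1,-0.39,-0.07,0,0]
  ]
}}

```text
time_s: 15.98
ee_pos: [0.5781, 0.0058, 0.2872]
eef_rot: [-3.141, -0.0, 0.295]
force: [1.3, 0.6, 1.7]
grip_width: 0.0233
grip_force: 50.0
```

Request:
{"fn": "servo_tool", "kwargs": {
  "motion": [
    [1,-0.2,-0.03,0,0],
    [1,-0.39,-0.07,0,0],
    [1,-0.39,-0.07,0,0]
  ]
}}

```text
time_s: 16.35
ee_pos: [0.5741, 0.005, 0.287]
eef_rot: [-3.141, 0.001, 0.295]
force: [-0.2, 0.1, 1.0]
grip_width: 0.0232
grip_force: 50.0
```

Request:
{"fn": "servo_tool", "kwargs": {
  "motion": [
    [1,-0.2,-0.03,0,0],
    [1,-0.39,-0.07,0,0],
    [1,-0.39,-0.07,0,0]
  ]
}}

```text
time_s: 16.73
ee_pos: [0.5702, 0.0044, 0.2868]
eef_rot: [-3.141, 0.001, 0.295]
force: [-1.0, 1.7, -2.7]
grip_width: 0.0234
grip_force: 50.0
```

Request:
{"fn": "servo_tool", "kwargs": {
  "motion": [
    [1,-0.2,-0.03,0,0],
    [1,-0.39,-0.07,0,0],
    [1,-0.39,-0.07,0,0]
  ]
}}

```text
time_s: 17.1
ee_pos: [0.5664, 0.0035, 0.2873]
eef_rot: [3.141, 0.0, 0.295]
force: [-1.0, 1.1, 1.3]
grip_width: 0.0235
grip_force: 50.0
```

Request:
{"fn": "servo_tool", "kwargs": {
  "motion": [
    [1,-0.03,0.2,0,0],
    [1,-0.07,0.39,0,0],
    [1,-0.07,0.39,0,0]
  ]
}}

```text
time_s: 17.48
ee_pos: [0.5658, 0.0077, 0.2872]
eef_rot: [-3.141, -0.0, 0.295]
force: [-0.2, -0.3, 1.5]
grip_width: 0.0233
grip_force: 50.0
```

The force dropped to -2.7 N at (0.5702, 0.0044), which points to the socket. I'll probe the spot on the +y side, then return along the y line.

Request:
{"fn": "servo_tool", "kwargs": {
  "motion": [
    [1,0.2,0.03,0,0],
    [1,0.39,0.07,0,0],
    [1,0.39,0.07,0,0]
  ]
}}

```text
time_s: 17.85
ee_pos: [0.5698, 0.0083, 0.2868]
eef_rot: [-3.141, 0.001, 0.295]
force: [1.0, -0.1, -2.5]
grip_width: 0.0235
grip_force: 50.0
```

Request:
{"fn": "servo_tool", "kwargs": {
  "motion": [
    [1,0.02,-0.1,0,0],
    [1,0.03,-0.2,0,0],
    [1,0.03,-0.2,0,0]
  ]
}}

```text
time_s: 18.23
ee_pos: [0.57, 0.0061, 0.2871]
eef_rot: [3.142, 0.0, 0.295]
force: [0.7, -0.3, -2.3]
grip_width: 0.0235
grip_force: 50.0
```

Request:
{"fn": "servo_tool", "kwargs": {
  "motion": [
    [1,0.02,-0.1,0,0],
    [1,0.03,-0.2,0,0],
    [1,0.03,-0.2,0,0]
  ]
}}

```text
time_s: 18.6
ee_pos: [0.5703, 0.0042, 0.2872]
eef_rot: [-3.141, -0.0, 0.295]
force: [0.2, 1.4, -2.4]
grip_width: 0.0234
grip_force: 50.0
```

The socket centre is about (0.570, 0.0063). I'll go there and push down gently, watching the force.

Request:
{"fn": "servo_tool", "kwargs": {
  "motion": [
    [1,-0.03,0.2,0,0],
    [1,-0.03,0.2,-0.1,0],
    [1,-0.03,0.2,-0.1,0]
  ]
}}

```text
time_s: 18.98
ee_pos: [0.57, 0.0063, 0.286]
eef_rot: [-3.142, 0.0, 0.295]
force: [-1.0, 0.5, -3.5]
grip_width: 0.0232
grip_force: 50.0
```

Request:
{"fn": "servo_tool", "kwargs": {
  "motion": [
    [1,0,0,-0.1,0],
    [1,0,0,-0.1,0],
    [1,0,0,-0.1,0]
  ]
}}

```text
time_s: 19.35
ee_pos: [0.57, 0.0062, 0.2851]
eef_rot: [-3.142, -0.0, 0.295]
force: [-0.4, 0.8, -2.7]
grip_width: 0.0232
grip_force: 50.0
```

Request:
{"fn": "servo_tool", "kwargs": {
  "motion": [
    [1,0,0,-0.1,0],
    [1,0,0,-0.2,0],
    [1,0,0,-0.2,0],
    [1,0,0,-0.2,0]
  ]
}}

```text
time_s: 19.85
ee_pos: [0.57, 0.0063, 0.2832]
eef_rot: [-3.142, -0.0, 0.295]
force: [-0.4, 0.9, -3.2]
grip_width: 0.0237
grip_force: 50.0
```

Request:
{"fn": "servo_tool", "kwargs": {
  "motion": [
    [1,0,0,-0.15,0],
    [1,0,0,-0.3,0],
    [1,0,0,-0.3,0],
    [1,0,0,-0.3,0]
  ]
}}

```text
time_s: 20.35
ee_pos: [0.57, 0.0063, 0.2801]
eef_rot: [-3.142, -0.0, 0.295]
force: [1.6, 1.9, -2.8]
grip_width: 0.0233
grip_force: 50.0
```

Request:
{"fn": "servo_tool", "kwargs": {
  "motion": [
    [1,0,0,-0.2,0],
    [1,0,0,-0.4,0],
    [1,0,0,-0.6,0],
    [1,0,0,-0.8,0],
    [1,0,0,-0.8,0]
  ]
}}

```text
time_s: 20.98
ee_pos: [0.57, 0.0063, 0.272]
eef_rot: [-3.142, 0.0, 0.295]
force: [1.4, 2.6, -2.5]
grip_width: 0.0235
grip_force: 50.0
```

Request:
{"fn": "servo_tool", "kwargs": {
  "motion": [
    [1,0,0,-0.2,0],
    [1,0,0,-0.4,0],
    [1,0,0,-0.6,0],
    [1,0,0,-0.8,0],
    [1,0,0,-0.8,0]
  ]
}}

```text
time_s: 21.6
ee_pos: [0.57, 0.0063, 0.264]
eef_rot: [-3.141, 0.0, 0.295]
force: [1.6, 3.8, -1.4]
grip_width: 0.0234
grip_force: 50.0
```

Request:
{"fn": "servo_tool", "kwargs": {
  "motion": [
    [1,0.02,0.05,0,0],
    [1,0.02,0.05,-0.3,0],
    [1,0.02,0.05,-0.6,0],
    [1,0.02,0.05,-0.7,0],
    [1,0.02,0.05,-0.7,0]
  ]
}}

```text
time_s: 22.22
ee_pos: [0.5701, 0.0066, 0.257]
eef_rot: [-3.142, 0.001, 0.295]
force: [0.7, -0.8, -2.8]
grip_width: 0.0234
grip_force: 50.0
```

Request:
{"fn": "servo_tool", "kwargs": {
  "motion": [
    [1,0,0,-0.05,0],
    [1,0,0,-0.05,0],
    [1,0,0,-0.05,0]
  ]
}}

```text
time_s: 22.6
ee_pos: [0.5702, 0.0067, 0.2567]
eef_rot: [-3.142, 0.0, 0.295]
force: [0.0, -1.0, -2.3]
grip_width: 0.023
grip_force: 50.0
```

Request:
{"fn": "servo_tool", "kwargs": {
  "motion": [
    [1,0,0,-0.05,0],
    [1,0,0,-0.05,0],
    [1,0,0,-0.05,0]
  ]
}}

```text
time_s: 22.98
ee_pos: [0.5702, 0.0067, 0.2562]
eef_rot: [3.142, -0.0, 0.295]
force: [-0.9, -0.7, -1.2]
grip_width: 0.0237
grip_force: 50.0
```

Request:
{"fn": "servo_tool", "kwargs": {
  "motion": [
    [1,0,0,-0.05,0],
    [1,0,0,-0.05,0],
    [1,0,0,-0.05,0]
  ]
}}

```text
time_s: 23.35
ee_pos: [0.5702, 0.0067, 0.2557]
eef_rot: [3.142, -0.0, 0.295]
force: [-1.7, -0.8, 0.9]
grip_width: 0.0234
grip_force: 50.0
```

Request:
{"fn": "servo_tool", "kwargs": {
  "motion": [
    [1,0,0,-0.05,0],
    [1,0,0,-0.05,0],
    [1,0,0,-0.05,0]
  ]
}}

```text
time_s: 23.72
ee_pos: [0.5702, 0.0067, 0.2553]
eef_rot: [3.142, -0.0, 0.295]
force: [-2.1, -0.0, 2.1]
grip_width: 0.0234
grip_force: 50.0
```

Request:
{"fn": "servo_tool", "kwargs": {
  "motion": [
    [0,0,0,0,0],
    [0,0,0,0,0],
    [0,0,0,0,0],
    [0,0,0,0,0],
    [0,0,0,0,0],
    [0,0,0,3,0],
    [0,0,0,8,0],
    [0,0,0,13,0],
    [0,0,0,15,0],
    [0,-3,7,15,0],
    [0,-5,14,15,0],
    [0,-8,21,15,0],
    [0,-11,29.5,15,0],
    [0,-11,29.5,15,0],
    [0,-11,29.5,15,0],
    [0,-11,29.5,15,0],
    [0,-11,29.5,15,0]
  ]
}}

```text
time_s: 25.85
ee_pos: [0.4608, 0.3006, 0.4052]
eef_rot: [3.141, 0.0, 0.293]
force: [0.0, -0.7, 0.2]
grip_width: 0.0939
grip_force: 0.0
```

```bash
python3 - <<'E'
from h import *
c=cam('wrist'); np.savez('pics/w_dish',**c); t=cam('top'); np.savez('pics/t_dish',**t); s=cam('scene'); np.savez('pics/s_dish',**s)
x,y=proj(s,[[.57,.007,.08]])[0].astype(int); print(proj(s,[[.5702,.0067,.046],[.5702,.0067,.129]])-[x-40,y-40])
u,v=proj(c,[[.462,.301,.036]])[0].astype(int); print(u,v)
v=max(min(v,350),50)
save(np.hstack([cv2.resize(c['im'][v-50:v+50,u-50:u+50],(400,400),interpolation=2),cv2.resize(s['im'][y-40:y+40,x-40:x+40],(400,400),interpolation=2)]),'dish.png')
o=ctrl.get_obs(); print(o['ee_pos'],o['force'],o['time_s'])
E
```

```text
[[40.49274974 46.46825343]
 [40.27684944 31.88521126]]
312 185
[0.460676   0.30084768 0.40521985] [ 0.20926461 -0.38988645  0.79231966] 26.0
```

View pics/dish.png

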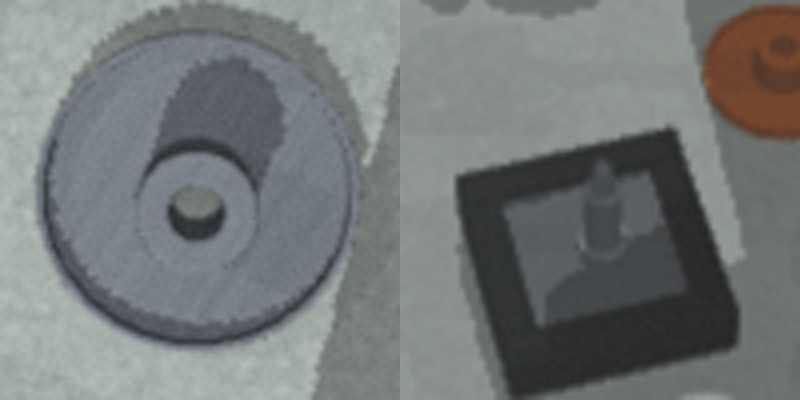

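The left crop shows the grey dish with its hub top centred at about (311,188) in the full image. The right crop shows the post standing upright in the base. Now I compute the hub position.

```bash
python3 - <<'E'
from h import *
c=dict(np.load('pics/w_dish.npz'))
print(plane(c,[(311.3,188)],.036),plane(c,[(311.7,182)],.012))
t=dict(np.load('pics/t_dish.npz')); s=dict(np.load('pics/s_dish.npz'))
print('scene hub',plane(s,[(399.5,181)],.036))
# post tip from scene crop (600,163)->; collar (603,240)
x,y=proj(s,[[.57,.007,.08]])[0].astype(int)
f=lambda u,v:(x-40+(u-400)/5-.4,y-40+v/5-.4)
print('tip',plane(s,[f(601,165)],.129),'collar',plane(s,[f(603,241)],.046))
E
```

```text
[[0.45880137 0.3011881  0.036     ]] [[0.46191351 0.30164923 0.012     ]]
scene hub [[0.46243292 0.30073116 0.036     ]]
tip [[0.5726985  0.00504395 0.129     ]] collar [[0.57514017 0.00536514 0.046     ]]
```

Request:
{"fn": "servo_tool", "kwargs": {
  "motion": [
    [0.36,0,0,-3,0],
    [0.36,0,0,-7,0],
    [0.36,0,0,-11,0],
    [0.36,0,0,-13,0],
    [0.36,0,0,-13,0],
    [0.36,0,0,-13,0]
  ],
  "squeeze": 40
}}

```text
time_s: 26.75
ee_pos: [0.4606, 0.3016, 0.2763]
eef_rot: [-3.141, -0.001, 0.294]
force: [0.5, 0.6, -0.1]
grip_width: 0.06
grip_force: 0.0
```

Request:
{"fn": "servo_tool", "kwargs": {
  "motion": [
    [0.36,0,0,-2,0],
    [0.36,0,0,-4,0],
    [0.36,0,0,-6,0],
    [0.36,0,0,-6.7,0],
    [0.36,0,0,-6.7,0],
    [1,0,0,-6.7,0],
    [1,0,0,-6.7,0],
    [1,0,0,-6.7,0],
    [1,0,0,-6.7,0],
    [1,0,0,-6.7,0],
    [1,0,0,-6.7,0]
  ]
}}

```text
time_s: 28.12
ee_pos: [0.4603, 0.3018, 0.2087]
eef_rot: [-3.141, -0.001, 0.295]
force: [-1.3, -1.9, 6.5]
grip_width: 0.0384
grip_force: 40.0
```

Request:
{"fn": "servo_tool", "kwargs": {
  "motion": [
    [1,0,0,0.3,0],
    [1,0,0,0.6,0],
    [1,0,0,1.0,0],
    [1,0,0,2.0,0],
    [1,0,0,3.0,0],
    [1,0,0,3.0,0],
    [1,0,0,3.0,0]
  ]
}}

```text
time_s: 29.0
ee_pos: [0.4601, 0.3017, 0.2381]
eef_rot: [-3.142, 0.0, 0.295]
force: [-0.1, -0.1, -2.8]
grip_width: 0.0387
grip_force: 40.0
```

```bash
python3 - <<'E'
from h import *
c=cam('wrist'); np.savez('pics/w_hd',**c); s=cam('scene'); np.savez('pics/s_hd',**s)
o=ctrl.get_obs(); print(o['ee_pos'],o['force'],o['moment'],o['grip_width'])
x,y=proj(s,[[.46,.30,.06]])[0].astype(int)
t=cam('top'); u,v=proj(t,[[.46,.30,.06]])[0].astype(int)
save(np.hstack([cv2.resize(c['im'][100:350,180:440],(400,385)),cv2.resize(s['im'][y-40:y+40,x-40:x+40],(400,385),interpolation=2)]),'hd.png')
E
```

```text
[0.46013354 0.3016707  0.23784461] [-0.56545735  0.98934445 -3.62987661] [ 0.04106438 -0.01109789  0.02094299] 0.0388053060052787
```

View pics/hd.png

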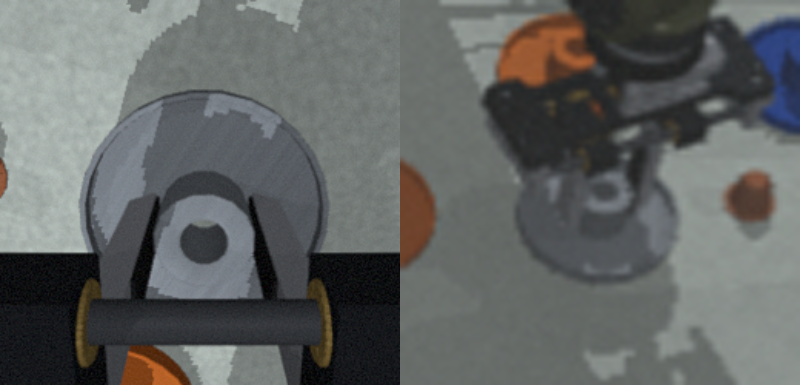

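The wrist crop shows the dish held level, with the bore centre near full-image (313,257). The scene crop agrees. I'll measure how far the dish and the post each sat off the TCP, using the same camera so calibration errors cancel.

```bash
python3 - <<'E'
from h import *
c=dict(np.load('pics/w_hd.npz'))
print('dish',plane(c,[(313.3,257)],.0655)-[.4601,.3017,0])
c=dict(np.load('pics/w_held.npz'))
print('post',plane(c,[(312,268.5)],.1443)-[.5749,.0008,0])
s=dict(np.load('pics/s_dish.npz')); h=dict(np.load('pics/s_hd.npz'))
x,y=proj(h,[[.46,.30,.06]])[0].astype(int)
print('dish scene',plane(h,[(x-40+(604-400)/5-.4,y-40+193/385*80-.4)],.0655)-[.4601,.3017,0])
E
```

```text
dish [[-0.00118413 -0.00112335  0.0655    ]]
post [[ 2.29830212e-05 -5.76501962e-05  1.44300000e-01]]
dish scene [[ 0.00203026 -0.00223563  0.0655    ]]
```

Request:
{"fn": "servo_tool", "kwargs": {
  "motion": [
    [1,0,0,5,0],
    [1,0,0,10,0],
    [1,0,0,13,0],
    [1,2,-5,13,0],
    [1,4,-11,13,0],
    [1,7,-18,13,0],
    [1,9,-24,13,0],
    [1,11.1,-29.4,13,0],
    [1,11.1,-29.4,13,0],
    [1,11.1,-29.4,13,0],
    [1,11.1,-29.4,11,0],
    [1,11.1,-29.4,10.2,0],
    [1,11.1,-29.4,10.2,0],
    [1,11.1,-29.4,10.2,0]
  ]
}}

```text
time_s: 30.9
ee_pos: [0.5712, 0.0082, 0.3408]
eef_rot: [3.141, -0.001, 0.295]
force: [0.1, 0.2, -1.7]
grip_width: 0.0388
grip_force: 40.0
```

Request:
{"fn": "servo_tool", "kwargs": {
  "motion": [
    [1,0,0,-0.2,0],
    [1,0,0,-0.4,0],
    [1,0,0,-0.6,0],
    [1,0,0,-0.6,0],
    [1,0,0,-0.6,0]
  ]
}}

```text
time_s: 31.52
ee_pos: [0.5712, 0.0077, 0.3342]
eef_rot: [-3.142, 0.0, 0.295]
force: [0.5, 0.5, -1.8]
grip_width: 0.0388
grip_force: 40.0
```

Request:
{"fn": "servo_tool", "kwargs": {
  "motion": [
    [1,0,0,-0.2,0],
    [1,0,0,-0.4,0],
    [1,0,0,-0.5,0],
    [1,0,0,-0.5,0],
    [1,0,0,-0.5,0]
  ]
}}

```text
time_s: 32.15
ee_pos: [0.5712, 0.0077, 0.3292]
eef_rot: [3.142, -0.0, 0.295]
force: [0.9, -0.4, -3.2]
grip_width: 0.0389
grip_force: 40.0
```

Request:
{"fn": "servo_tool", "kwargs": {
  "motion": [
    [1,0,0,-0.2,0],
    [1,0,0,-0.4,0],
    [1,0,0,-0.4,0],
    [1,0,0,-0.4,0]
  ]
}}

```text
time_s: 32.65
ee_pos: [0.5712, 0.0077, 0.3252]
eef_rot: [3.142, -0.0, 0.295]
force: [-0.5, -0.6, -1.9]
grip_width: 0.0388
grip_force: 40.0
```

Request:
{"fn": "servo_tool", "kwargs": {
  "motion": [
    [1,0,0,-0.2,0],
    [1,0,0,-0.4,0],
    [1,0,0,-0.6,0],
    [1,0,0,-0.6,0],
    [1,0,0,-0.6,0]
  ]
}}

```text
time_s: 33.28
ee_pos: [0.5712, 0.0077, 0.3192]
eef_rot: [3.142, -0.0, 0.295]
force: [0.1, -0.0, -2.6]
grip_width: 0.0387
grip_force: 40.0
```

Request:
{"fn": "servo_tool", "kwargs": {
  "motion": [
    [1,0,0,-0.2,0],
    [1,0,0,-0.4,0],
    [1,0,0,-0.6,0],
    [1,0,0,-0.6,0],
    [1,0,0,-0.6,0]
  ]
}}

```text
time_s: 33.9
ee_pos: [0.5712, 0.0077, 0.3132]
eef_rot: [3.142, -0.0, 0.295]
force: [0.9, -0.2, -2.9]
grip_width: 0.0388
grip_force: 40.0
```

Request:
{"fn": "servo_tool", "kwargs": {
  "motion": [
    [1,0,0,-0.1,0],
    [1,0,0,-0.2,0],
    [1,0,0,-0.2,0],
    [1,0,0,-0.2,0]
  ]
}}

```text
time_s: 34.4
ee_pos: [0.5712, 0.0077, 0.3112]
eef_rot: [3.142, -0.0, 0.295]
force: [0.3, 0.1, -2.0]
grip_width: 0.0388
grip_force: 40.0
```

Request:
{"fn": "servo_tool", "kwargs": {
  "motion": [
    [1,0,0,-0.1,0],
    [1,0,0,-0.1,0],
    [1,0,0,-0.1,0]
  ]
}}

```text
time_s: 34.78
ee_pos: [0.5712, 0.0077, 0.3101]
eef_rot: [-3.142, 0.0, 0.295]
force: [0.4, -0.4, -2.4]
grip_width: 0.0389
grip_force: 40.0
```

Request:
{"fn": "servo_tool", "kwargs": {
  "motion": [
    [1,0,0,-0.07,0],
    [1,0,0,-0.07,0],
    [1,0,0,-0.07,0]
  ]
}}

```text
time_s: 35.15
ee_pos: [0.5712, 0.0077, 0.3094]
eef_rot: [3.142, -0.0, 0.295]
force: [-0.1, 0.9, -2.4]
grip_width: 0.0387
grip_force: 40.0
```

Request:
{"fn": "servo_tool", "kwargs": {
  "motion": [
    [1,0,0,-0.05,0],
    [1,0,0,-0.05,0],
    [1,0,0,-0.05,0]
  ]
}}

```text
time_s: 35.52
ee_pos: [0.5712, 0.0077, 0.309]
eef_rot: [3.142, 0.0, 0.295]
force: [-0.7, -0.2, -2.0]
grip_width: 0.0387
grip_force: 40.0
```

Request:
{"fn": "servo_tool", "kwargs": {
  "motion": [
    [1,0,0,-0.05,0],
    [1,0,0,-0.05,0],
    [1,0,0,-0.05,0]
  ]
}}

```text
time_s: 35.9
ee_pos: [0.5712, 0.0077, 0.3085]
eef_rot: [3.142, -0.0, 0.295]
force: [-1.2, 0.1, -0.5]
grip_width: 0.0388
grip_force: 40.0
```

Request:
{"fn": "servo_tool", "kwargs": {
  "motion": [
    [1,0,0,-0.05,0],
    [1,0,0,-0.05,0],
    [1,0,0,-0.05,0]
  ]
}}

```text
time_s: 36.28
ee_pos: [0.5712, 0.0077, 0.3081]
eef_rot: [3.142, -0.0, 0.295]
force: [-1.0, 0.5, 1.6]
grip_width: 0.0386
grip_force: 40.0
```

The dish is seated on the shoulder. I'll open only to 60 mm so the fingers stay clear of the rim, then rise straight up.

Request:
{"fn": "servo_tool", "kwargs": {
  "motion": [
    [0.36,0,0,0,0],
    [0.36,0,0,0,0],
    [0.36,0,0,0,0],
    [0.36,0,0,0,0],
    [0.36,0,0,1,0],
    [0.36,0,0,3,0],
    [0.36,0,0,6,0],
    [0.36,0,0,10,0],
    [0.36,0,0,12,0],
    [0.36,-6,-5,12,0],
    [0.36,-12,-10,12,0],
    [0.36,-15,-15,12,0],
    [0.36,-15,-15,12,0],
    [0.36,-15,-15,12,0],
    [0.36,-15,-15,12,0],
    [0.36,-15,-15,12,0],
    [0.36,-15,-15,12,0]
  ]
}}

```text
time_s: 38.4
ee_pos: [0.4216, -0.1417, 0.4279]
eef_rot: [-3.141, 0.0, 0.296]
force: [0.9, -0.2, 0.2]
grip_width: 0.0601
grip_force: 0.0
```

```bash
python3 - <<'E'
from h import *
s=cam('scene'); w=cam('top'); o=ctrl.get_obs(); print(o['ee_pos'],o['force'],o['time_s'])
a=np.array(proj(s,[[.5702,.0067,.1]])[0],int); b=np.array(proj(w,[[.5702,.0067,.1]])[0],int)
cr=lambda c,p:cv2.resize(c['im'][p[1]-45:p[1]+45,p[0]-45:p[0]+45],(400,400),interpolation=2)
save(np.hstack([cr(s,a),cr(w,b)]),'final.png')
E
```

```text
[ 0.42144035 -0.14192845  0.42785672] [ 0.16539765 -0.71311971 -0.8581272 ] 38.5
```

View pics/final.png

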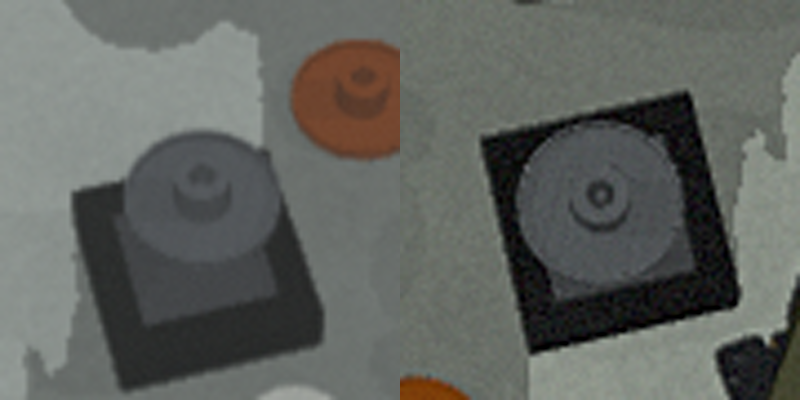

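Both crops show the dish level on the post with the spigot in the bore, hub at (203,175) in the left crop and (600,193) in the right. I'm handing the job in.

```bash
python3 -c "
from station import ctrl
print(ctrl.hand_in())"
```

```text
the job is handed in; nothing more can be done
None
```

The job is handed in: the post is fully home in the socket, the dish sits level on its shoulder, the arm is clear, and the last check was at 38.5 s of the 72 s allowed.

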